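# Tip the orange drive out of its flush pocket and box it

### The arm

A 7-joint arm with a two-finger parallel gripper is mounted at the origin on the work surface. World frame = base frame: x ahead of the robot, y to its left, z up, the work surface at z = 0. Lengths are in m, angles in degrees, forces in N, time in s.
With the tool pointing down it reaches from about 0.425 to 0.95 m from the base axis. Payload 16.7 kg.
Tool frame: the origin (TCP) lies at the very end of the fingers, on their centre line; the grasp point (between the pads) lies 19 mm behind it; x points along the fingers, z is the direction in which the jaws open and shut, and the axes are right-handed (so a half turn about x gives the same grasp; the last joint's range is limited). The gripper opens to 94 mm and grips with 3 to 60 N. Pads are 16 mm wide; open, the fingers measure 119 mm over their backs; the gripper's body (75 mm by 177 mm) begins 78 mm behind the grasp point.
Start: joints at [65.403, 24.414, 4.234, 92.017, -1.954, 63.644, -3.845], TCP at [0.186, -0.649, 0.205] pointing down, gripper open.
Joint ranges: [-163.25, 163.25], [-28.42, 122.38], [-70.27, 78.77], [12.13, 141.07], [-58.53, 238.53], [9.26, 117.41], [-156.51, 156.51]. Speed limits (degrees/s): [108.29, 108.29, 136.94, 136.94, 172.46, 172.46, 172.46].

### API

Orientations are given as a 3x3 rotation matrix whose columns are the frame's x, y, z axes.
In Python, from cell import bot, eyes, job, models gives the robot as it stands.
- The arm moves only by the tool carry_out, never from a script. Its argument "increments" is one flat list of numbers, 4 for each row, row after row: the shift along the world's x, y, z in cm, then the turn about the world's z in rad. A call has exactly 8 rows; each row shifts and turns the commanded pose from where the row before left it; what a row does not reach is not made up. A row lasts 1/8 s, in which the tool goes at most 62.5 mm and 10.7 degrees, less where a joint would pass 70% of its speed; a pose out of reach is approached as far as the arm can. A call with a gripper value outside its range is refused whole. "gripper" is the opening, from 0 (shut) to 1 (fully open), set as the call begins (left out, the last holds). The fingers move at their own pace and stop on an object; "grip_force" is the grip in N (left out, the last holds). Time passes only in rows, so rows that do not move let the fingers close, or fill a call up. It gives the time, the measured TCP pose, the force and the opening at its end, in the units of the state.
- bot.get_obs(): the state, without advancing time (a new reading comes with each control period).
- eyes.read_camera(name): name is "side" or "top"; returns the picture (420x560x3 uint8, red, green, blue); there is no depth.
- eyes.camera_info(name): a dict with "fx", "fy", "cx", "cy" (pixels), "D" ([k1, k2, p1, p2, k3] as OpenCV has them; the pictures are not rectified), "R" (3x3) and "t" (3): a world point X has camera coordinates R X + t. Camera axes: x right, y down, z forward; pixel columns grow to the right and rows downward; lengths in m; the calibration is good to about 2 mm. A picture is of the moment at which its call begins. camera_info takes no time and is no camera call.
- job.hand_in(): hands the job in, once; it reports no verdict.
Trained networks look in the newest picture that a camera, given by its name, has taken for a name from the list of things; names that differ only in an ending like _2 or _b are one class to them, and where a whole thing is asked for, a point or a joint stands for the part that bears it (a point fixed in the world has none). Each returns a list of dicts, best first, with "p" (0 to 1); they miss things now and then, are a little off and sometimes report something else, mostly with a low value. They report only what shows in the picture. A call takes as long as a camera call. They do not tell look-alikes from the thing itself.
- models.find_in(camera, label): "uv" ([column, row] in pixels, amid what is visible of it).
- models.regions_of(camera, label): "pixels" (420x560 bool, what is visible of it) and "uv" ([column, row] in pixels, amid what is visible of it).
- models.pinpoint(camera, label): "uv" ([column, row] in pixels: a listed point, or the origin of a listed thing).
The state is a dict: "t": time; "joint_pos": joint angles; "joint_vel": joint speeds; "joint_efforts": joint torques, N m; "eef_pos": TCP position; "tcp_rot": TCP orientation; "wrist_force": force on the tool from outside, world axes, zero at the start; "moment": the same for the moment, N m; "gripper_width": finger opening in m.
Only numpy, scipy, OpenCV 4.12 (cv2) and the standard library are available. Lean on these libraries where they do the work, as an engineer would, in place of code of your own. Each camera call takes 0.05 s, during which the arm holds its last target.

### The job

Three drives lie flush in a black tray. Press down the end of the orange one that lies next to the tray's yellow strip, so that its other end tips up, then grip it by the raised end, lift it out and lay it flat in the open cardboard box without dropping it. Leave the blue and the grey drive as they lie in their pockets.

Things in the scene. Friction and masses are not known exactly. Their poses are not given: they have to be found in the camera images.
- orange_drive_center (a point): Centre of the loose orange drive, a rigid slab 100 long (its x) x 52 wide (y) x 14 mm thick (z, up at the start), about 0.12 kg. It lies level in one of the three pockets of a fixed black tray, flush with the tray's top 48 mm above the table. Its -x end is next to the yellow strip. Pressed some 12 mm from that end (a few N) until the spot is 15 mm down, it tips and stays tipped.
- blue_drive_center (a point): Centre of the blue drive, same shape and lie, in another pocket; to be left alone. Tray: 127 mm along the drives' x, 202 mm across, drives 66 mm apart side by side, 1 to 2.5 mm play round each. In every pocket the floor supports a drive only from 4 mm on the -x side of its centre to its +x end; under the rest is a well 30 mm deeper.
- grey_drive_center (a point): Centre of the grey drive, same shape and lie, in the third pocket; to be left alone. A drive tipped in its pocket rests by itself at about 37 degrees, pressed end down in the well, its +x end standing some 16 mm (underside) to 27 mm (top) above the tray's top, where it can be gripped from above across the 52 mm width.
- carton_in (a point): Centre of the inner floor (4 mm above the table) of the fixed shallow open cardboard box, outside 210 (its x) x 180 (its y) x 35 mm high, walls 4 mm thick.
Things that resemble listed ones, but are neither listed nor needed, are in the scene too. There is more than one size of the part that bears orange_drive_center; the job needs the largest.

How it is judged:
By the outcome, as a careful person would: the job done as asked, in the order asked, and still so for the second after the job is handed in, with the robot touching nothing.
It also fails if it takes over 54 s, if anything falls off the work surface, if the arm or the gripper's body presses on something with over 40 N, if the wrist force passes 120 N, or if a joint passes its speed limit or range.

## Working session

There is one attempt and no reset: what is moved stays moved. The work goes in short steps, Python scripts to look and compute and a tool call to move; the robot and the scene stay as the last step left them, time stands still between calls to the robot, and variables do not carry over. Pictures are saved under pics/ and viewed, and the job is handed in when it is done.

Besides the shell and the picture viewer there is one more tool, called after "Emit:" by a JSON object that holds its "api" and its "payload", one argument or row to a line. carry_out: Moves the arm, as the interface text tells. Its arguments: {"type":"object","properties":{"increments":{"type":"array","items":{"type":"number"}},"gripper":{"type":"number"},"grip_force":{"type":"number"}},"required":["increments"]}

```bash
mkdir -p pics; python3 - <<'E'
from cell import bot, eyes, job, models
import cv2,numpy as np
for c in ["top","side"]:
    im=eyes.read_camera(c); cv2.imwrite(f"pics/{c}0.png",im[:,:,::-1])
    i=eyes.camera_info(c); print(c,{k:np.round(v,4).tolist() for k,v in i.items()})
    for l in ["orange_drive_center","blue_drive_center","grey_drive_center","carton_in"]:
        print(l,[(np.round(d["uv"],1).tolist(),round(d["p"],2)) for d in models.pinpoint(c,l)])
o=bot.get_obs();print(o)
E
```

```text
top {'fx': 481.4687, 'fy': 481.4687, 'cx': 279.8754, 'cy': 210.7607, 'D': [0.0449, 0.0, 0.0, 0.0, 0.0], 'R': [[-0.0093, -1.0, -0.0017], [-0.977, 0.0094, -0.213], [0.213, -0.0003, -0.977]], 't': [0.0576, 0.5619, 0.9464]}
orange_drive_center [([142.0, 147.3], 0.97), ([210.3, 278.5], 0.76), ([222.2, 204.7], 0.59), ([251.2, 194.7], 0.19)]
blue_drive_center [([250.9, 196.1], 0.77)]
grey_drive_center [([189.1, 212.1], 0.8)]
carton_in [([384.2, 217.1], 0.85)]
side {'fx': 459.3961, 'fy': 459.3961, 'cx': 282.4786, 'cy': 209.5244, 'D': [-0.1045, 0.0, 0.0, 0.0, 0.0], 'R': [[-0.9814, -0.1913, -0.014], [-0.0919, 0.5328, -0.8412], [0.1684, -0.8243, -0.5405]], 't': [0.5742, 0.0917, 1.1042]}
orange_drive_center [([264.3, 256.1], 0.88), ([332.9, 283.1], 0.6), ([186.3, 319.9], 0.56)]
blue_drive_center [([270.3, 239.0], 0.91)]
grey_drive_center [([265.4, 277.7], 0.59), ([304.0, 192.9], 0.44)]
carton_in [([300.9, 190.3], 0.62)]
{'t': 0.5, 'joint_pos': array([65.40270708, 24.41536665,  4.23285401, 92.01825445, -1.95451808,
       63.64264152, -3.84436936]), 'joint_vel': array([-0.00884928, -0.10605019, -0.10016288, -0.06433187,  0.06823209,
       -0.05617762,  0.01782211]), 'joint_efforts': array([-1.49218340e-04, -9.34843183e+01,  3.66149582e+00, -4.54267716e+01,
       -4.90734552e-02,  1.37268717e-02,  1.09206594e-04]), 'eef_pos': array([ 0.18640012, -0.64870729,  0.20543755]), 'tcp_rot': array([[ 2.23668882e-05,  9.61120792e-01,  2.76128271e-01],
       [ 8.57973554e-05,  2.76128269e-01, -9.61120789e-01],
       [-9.99999996e-01,  4.51883566e-05, -7.62854921e-05]]), 'wrist_force': array([0.71547674, 0.27408681, 0.17773741]), 'moment': array([-0.01223726,  0.02401522,  0.01656788]), 'gripper_width': 0.09424276249279473}
```

View pics/top0.png

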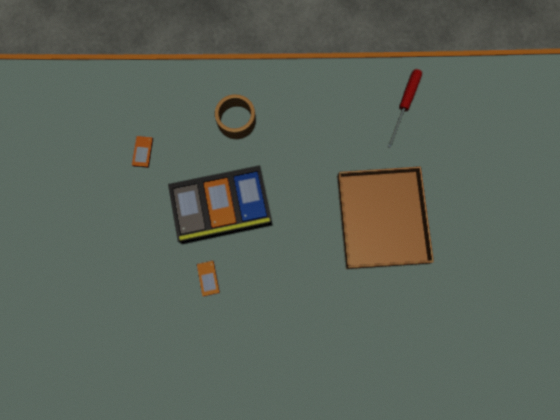

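View pics/side0.png

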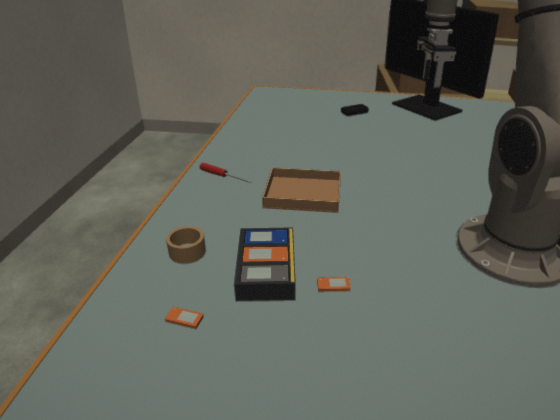

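The orange drive is the middle one in the tray, at about (220,203) in the top picture. The yellow strip is on the robot side, around row 230, and the box is at (384,217). The two small orange pieces are decoys. Next I'll measure these.

```bash
cat > h.py <<'E'
from cell import bot, eyes, job, models
import cv2,numpy as np
def ray(c,uv):
    i=eyes.camera_info(c);K=np.array([[i['fx'],0,i['cx']],[0,i['fy'],i['cy']],[0,0,1]])
    R=np.array(i['R']);t=np.array(i['t'])
    p=cv2.undistortPoints(np.array(uv,float).reshape(-1,1,2),K,np.array(i['D'])).reshape(-1,2)
    d=np.c_[p,np.ones(len(p))]@R
    return -R.T@t,d
def onz(c,uv,z):
    o,d=ray(c,uv); return o+d*((z-o[2])/d[:,2])[:,None]
def proj(c,X):
    i=eyes.camera_info(c);K=np.array([[i['fx'],0,i['cx']],[0,i['fy'],i['cy']],[0,0,1]])
    return cv2.projectPoints(np.array(X,float).reshape(-1,1,3),cv2.Rodrigues(np.array(i['R']))[0],np.array(i['t']),K,np.array(i['D']))[0].reshape(-1,2)
def rect(c,m,z):
    uv=np.argwhere(m)[:,::-1]; P=onz(c,uv,z)[:,:2]*1000
    return cv2.minAreaRect(P.astype(np.float32))
E
python3 - <<'E'
from h import *
Z=dict(orange_drive_center=.048,blue_drive_center=.048,grey_drive_center=.048,carton_in=.035)
for c in ["top","side"]:
    im=eyes.read_camera(c)
    for l in Z:
        if l=='carton_in': print(c,l,onz(c,models.pinpoint(c,l)[0]['uv'],.004)); continue
        for d in models.regions_of(c,l)[:4]:
            m=d['pixels']; r=rect(c,m,Z[l]); P=onz(c,np.argwhere(m)[:,::-1],.048)
            print(c,l,np.round(d['uv'],1),round(d['p'],2),m.sum(),np.round(np.r_[r[0],r[1],r[2]],1),np.round(P.mean(0)*1000,1))
    # yellow strip, carton colour
    h=cv2.cvtColor(im,cv2.COLOR_RGB2HSV)
    y=(h[...,0]>24)&(h[...,0]<36)&(h[...,1]>150)&(h[...,2]>60)
    if c=='side': y[:220]=0
    y[:150]=0
    print('yellow',y.sum(),rect(c,y,.048))
    x0,y0,x1,y1=(120,120,440,290) if c=='top' else (220,160,360,310)
    s=2 if c=='top' else 4
    cr=im[y0:y1,x0:x1]; cr=cv2.convertScaleAbs(cr,alpha=1.6)
    cv2.imwrite(f'pics/{c}z.png',cv2.resize(cr,None,fx=s,fy=s,interpolation=cv2.INTER_CUBIC)[:,:,::-1])
E
```

```text
top orange_drive_center [209.9 277.2] 0.96 584 [426.2 201.7  68.   36.6  12.9] [425.8 201.7  48. ]
top orange_drive_center [141.5 150.1] 0.65 501 [699.9 349.7  37.4  69.3  85.8] [699.7 349.5  48. ]
top orange_drive_center [220.8 200.2] 0.62 1145 [584.8 181.3 102.4  52.3  11.6] [584.7 181.1  48. ]
top blue_drive_center [249.3 195.4] 0.92 1134 [597.4 116.8 104.4  52.4  12.7] [596.9 116.7  48. ]
top grey_drive_center [190.2 210.1] 0.68 1183 [572.6 244.6 103.7  54.3  11.7] [571.9 245.1  48. ]
top carton_in [[ 0.55855083 -0.17279575  0.004     ]]
yellow 382 ((528.7307739257812, 169.49911499023438), (10.052338600158691, 192.05621337890625), 11.558395385742188)
side orange_drive_center [186.2 320. ] 0.62 604 [694.9 406.5  44.5  71.3  82.8] [694.2 407.5  48. ]
side orange_drive_center [339.2 286.6] 0.61 457 [426.1 263.4  65.   45.4   9.8] [425.4 263.3  48. ]
side orange_drive_center [263.6 254.4] 0.56 670 [587.8 189.8  99.6  57.4  10.2] [589.5 189.3  48. ]
side blue_drive_center [267.9 235.3] 0.87 578 [599.3 122.9 102.6  55.9  10. ] [599.8 124.4  48. ]
side grey_drive_center [263.7 272.2] 0.
[... 423 characters left out ...]
^
  File "h.py", line 6, in ray
    p=cv2.undistortPoints(np.array(uv,float).reshape(-1,1,2),K,np.array(i['D'])).reshape(-1,2)
      ~~~~~~~~~~~~~~~~~~~^^^^^^^^^^^^^^^^^^^^^^^^^^^^^^^^^^^^^^^^^^^^^^^^^^^^^^^
cv2.error: OpenCV(4.12.0) /io/opencv/modules/calib3d/src/undistort.dispatch.cpp:347: error: (-215:Assertion failed) CV_IS_MAT(_src) && CV_IS_MAT(_dst) && (_src->rows == 1 || _src->cols == 1) && (_dst->rows == 1 || _dst->cols == 1) && _src->cols + _src->rows - 1 == _dst->rows + _dst->cols - 1 && (CV_MAT_TYPE(_src->type) == CV_32FC2 || CV_MAT_TYPE(_src->type) == CV_64FC2) && (CV_MAT_TYPE(_dst->type) == CV_32FC2 || CV_MAT_TYPE(_dst->type) == CV_64FC2) in function 'cvUndistortPointsInternal'
```

View pics/topz.png

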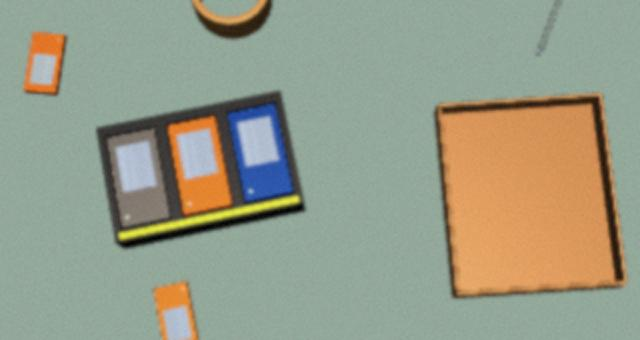

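```bash
python3 - <<'E'
from h import *
for c in ["top","side"]:
    im=eyes.read_camera(c)
    h=cv2.cvtColor(im,cv2.COLOR_RGB2HSV)
    if c=='top': B=[(197,170,240,235),(230,165,275,225)]
    else: B=[(235,244,292,265),(235,226,292,248)]
    x0,y0,x1,y1=(120,120,440,290) if c=='top' else (220,160,360,310)
    s=2 if c=='top' else 4
    ims=im.copy()
    for (a,b,a2,b2),n in zip(B,['or','bl']):
        H=h[...,0]; m=((H<20)&(h[...,1]>150)&(h[...,2]>70)) if n=='or' else ((H>100)&(H<130)&(h[...,1]>150))
        k=np.zeros_like(m);k[b:b2,a:a2]=m[b:b2,a:a2]
        k=cv2.morphologyEx(k.astype(np.uint8),cv2.MORPH_OPEN,np.ones((3,3)))
        hull=cv2.convexHull(np.argwhere(k)[:,::-1].astype(np.int32))
        f=np.zeros_like(k);cv2.fillConvexPoly(f,hull,1)
        P=onz(c,np.argwhere(f)[:,::-1],.048); r=rect(c,f,.048)
        print(c,n,f.sum(),np.round(P.mean(0)*1000,1),np.round(np.r_[r[0],r[1],r[2]],1),np.round(hull.mean((0,1)),1))
        cv2.polylines(ims,[hull],True,(0,255,0))
    # yellow
    y=(h[...,0]>=22)&(h[...,0]<40)&(h[...,1]>110)&(h[...,2]>60)
    k=np.zeros_like(y); 
    if c=='top':k[205:250,170:280]=y[205:250,170:280]
    else:k[220:300,280:305]=y[220:300,280:305]
    print('yel',k.sum(), rect(c,k,.048) if k.sum()>5 else '')
    cr=np.hstack([cv2.convertScaleAbs(q[y0:y1,x0:x1],alpha=1.3) for q in ([im] if c=='top' else [im])])
    cv2.imwrite(f'pics/{c}z.png',cv2.resize(cr,None,fx=s,fy=s,interpolation=cv2.INTER_CUBIC)[:,:,::-1])
E
```

```text
top or 1219 [584.5 180.5  48. ] [585.1 180.7 103.5  55.2  11.6] [219.4 203. ]
top bl 1180 [598.4 116.4  48. ] [598.8 116.2 102.9  54.2  11.5] [249.2 199.3]
yel 456 ((528.7950439453125, 169.46487426757812), (10.824562072753906, 192.8447265625), 11.556755065917969)
side or 684 [587.  188.8  48. ] [588.1 188.2  99.7  53.9  10.2] [267.1 252.2]
side bl 520 [600.5 124.   48. ] [601.4 123.5  97.5  47.9  10. ] [266.  235.4]
yel 209 ((530.93896484375, 174.9249267578125), (8.649980545043945, 190.36099243164062), 11.55453109741211)
```

View pics/sidez.png

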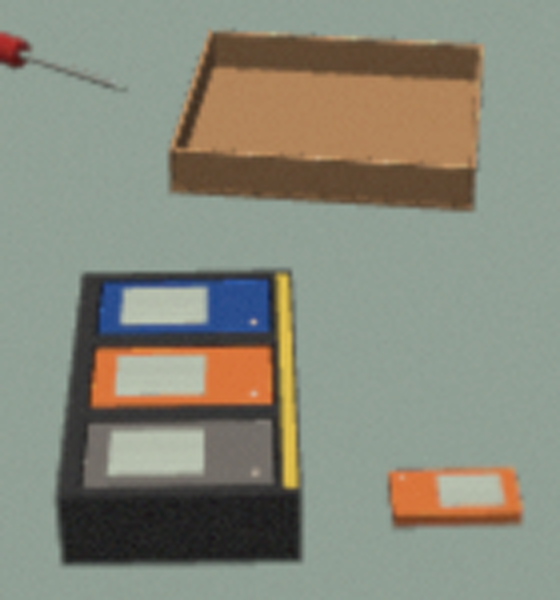

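Emit:
{"api": "carry_out", "payload": {
  "increments": [3.5,4,0,-0.01,3.5,4,0,-0.01,3.5,4,0,-0.01,3.5,4,0,-0.01,3.5,4,0,-0.01,3.5,4,0,-0.01,3.5,4,0,-0.01,3.5,4,0,-0.01],
  "gripper": 0
}}

```text
t: 2.1
eef_pos: [0.4674, -0.3274, 0.2057]
tcp_rot: [[0.0, 0.98, 0.198], [-0.0, 0.198, -0.98], [-1.0, 0.0, 0.0]]
wrist_force: [0.8, -1.1, -0.3]
gripper_width: 0.0174
```

Emit:
{"api": "carry_out", "payload": {
  "increments": [1,5,0,0,1,5,0,0,1,5,0,0,1,5,0,0,1,5,0,0,1,5,0,0,1,5,0,0,1,5,0,0]
}}

```text
t: 3.1
eef_pos: [0.5466, 0.0728, 0.2057]
tcp_rot: [[0.001, 0.98, 0.198], [0.0, 0.198, -0.98], [-1.0, 0.001, 0.0]]
wrist_force: [1.1, -0.7, -0.1]
gripper_width: 0.0005
```

Emit:
{"api": "carry_out", "payload": {
  "increments": [0.2,4.3,-1,0,0,4,-2,0,0,2,-3,0,0,0,-3,0,0,0,-3,0,0,0,0,0,0,0,0,0,0,0,0,0]
}}

```text
t: 4.1
eef_pos: [0.5492, 0.1745, 0.0868]
tcp_rot: [[0.002, 0.98, 0.198], [0.001, 0.198, -0.98], [-1.0, 0.002, -0.0]]
wrist_force: [-1.3, -0.3, -0.1]
gripper_width: 0.0001
```

```bash
python3 - <<'E'
from h import *
o=bot.get_obs(); p=o['eef_pos']; R=o['tcp_rot'];print(p,R.round(3).tolist())
for c in ["top","side"]:
    im=eyes.read_camera(c)
    # finger tip box corners projected
    pts=[p+R@np.array([0,a,b]) for a,b in [(-.008,-.0125),(.008,-.0125),(.008,.0125),(-.008,.0125)]]
    q=proj(c,pts); pc=proj(c,[p])[0];print(c,pc,q.round(1).tolist())
    x0,y0=int(pc[0])-50,int(pc[1])-45
    cr=cv2.resize(im[y0:y0+90,x0:x0+100],None,fx=7,fy=6,interpolation=cv2.INTER_CUBIC)
    cr=cv2.convertScaleAbs(cr,alpha=1.6)
    cv2.imwrite(f'pics/{c}1.png',cr[:,:,::-1].copy())
    w=cr[:,:,::-1].copy()
    cv2.polylines(w,[((q+0.5-[x0,y0])*[7,6]).astype(np.int32)],True,(0,0,255)); cv2.imwrite(f'pics/{c}1b.png',w)
E
```

```text
[0.54916302 0.17446742 0.08684481] [[0.002, 0.98, 0.198], [0.001, 0.198, -0.98], [-1.0, 0.002, -0.0]]
top [219.72821799 214.96011597] [[214.4, 220.0], [213.0, 212.4], [225.1, 209.9], [226.5, 217.5]]
side [282.771285   237.46067961] [[286.5, 240.8], [279.1, 240.9], [279.1, 234.2], [286.3, 234.1]]
```

View pics/top1b.png

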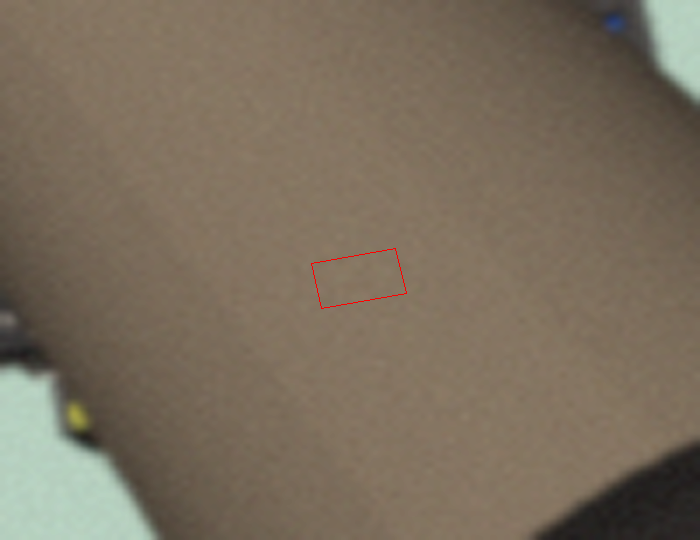

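View pics/side1b.png

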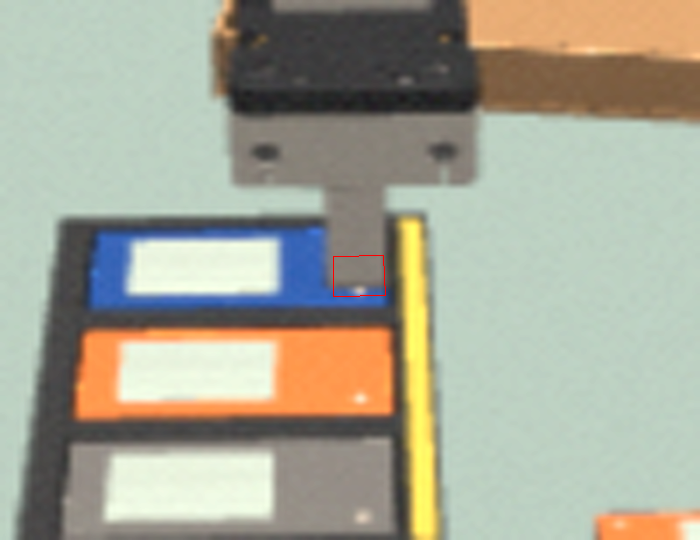

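Emit:
{"api": "carry_out", "payload": {
  "increments": [0.1,0.3,-1,0,0,0,-1,0,0,0,-1,0,0,0,-0.5,0,0,0,0,0,0,0,0,0,0,0,0,0,0,0,0,0]
}}

```text
t: 5.2
eef_pos: [0.5495, 0.1773, 0.0507]
tcp_rot: [[0.0, 0.98, 0.198], [0.0, 0.198, -0.98], [-1.0, 0.0, -0.0]]
wrist_force: [-1.6, 0.4, 0.1]
gripper_width: 0.0005
```

```bash
cat > look.py <<'E'
from h import *
import sys
n,c,u,v,w,hh,s=sys.argv[1],sys.argv[2],*map(int,sys.argv[3:8])
im=eyes.read_camera(c); cr=cv2.convertScaleAbs(im[v:v+hh,u:u+w],alpha=1.4)
cv2.imwrite(f'pics/{n}.png',cv2.resize(cr,None,fx=s,fy=s,interpolation=cv2.INTER_CUBIC)[:,:,::-1])
o=bot.get_obs();print(o['t'],o['eef_pos'].round(4),o['wrist_force'].round(1),o['gripper_width'])
E
python3 look.py s2 side 220 200 100 90 7
```

```text
5.25 [0.5495 0.1773 0.0507] [ 0.8 -0.6  0.1] 0.0004860138836679304
```

View pics/s2.png

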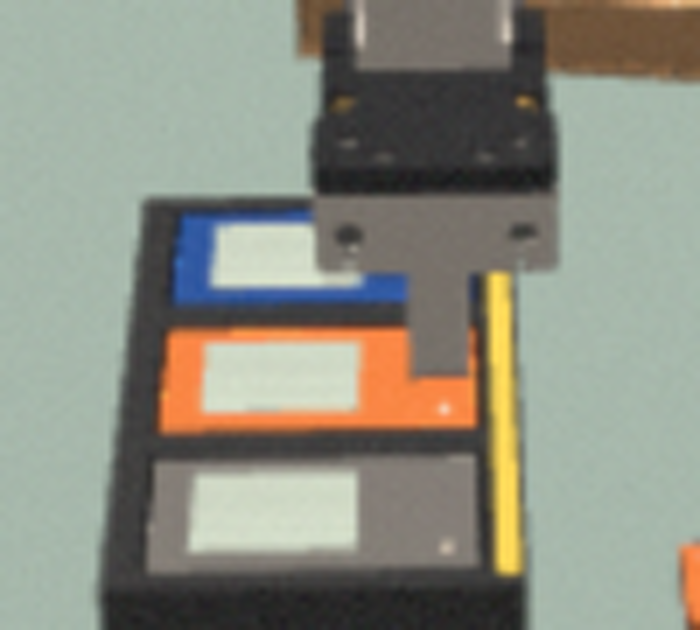

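Emit:
{"api": "carry_out", "payload": {
  "increments": [0,0.4,0,0,0,0,-0.4,0,0,0,-0.4,0,0,0,-0.4,0,0,0,-0.4,0,0,0,0,0,0,0,0,0,0,0,0,0]
}}

```text
t: 6.25
eef_pos: [0.5495, 0.1813, 0.0346]
tcp_rot: [[0.0, 0.98, 0.198], [0.0, 0.198, -0.98], [-1.0, 0.0, -0.0]]
wrist_force: [0.8, -0.4, 0.1]
gripper_width: 0.0002
```

```bash
python3 look.py s3 side 220 200 100 90 7
```

```text
6.3 [0.5495 0.1813 0.0346] [ 0.9 -0.6 -1.8] 0.000705938710736535
```

View pics/s3.png

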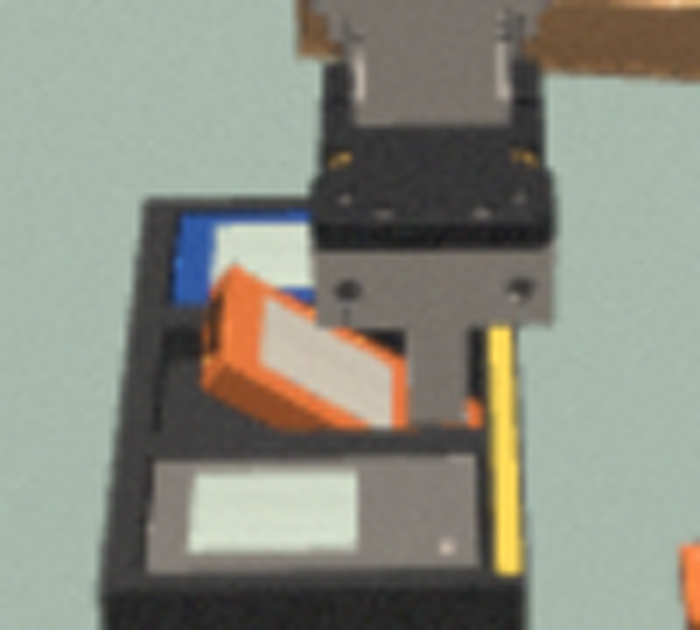

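Emit:
{"api": "carry_out", "payload": {
  "increments": [0,0,-0.3,0,0,0,0,0,0,0,0.5,0,0,0,2,0,0,0,3,0,0,0,4,0,0,0,4,0,0,0,0,0]
}}

```text
t: 7.3
eef_pos: [0.551, 0.182, 0.1707]
tcp_rot: [[0.006, 0.98, 0.198], [0.002, 0.198, -0.98], [-1.0, 0.006, -0.001]]
wrist_force: [0.2, 0.8, -0.5]
gripper_width: 0.0004
```

Emit:
{"api": "carry_out", "payload": {
  "increments": [-2,-5,1,0,-1,-5,1,0,0,-5,0,0,0,-5,0,0,0,-5,0,0,0,0,0,0,0,0,0,0,0,0,0,0],
  "gripper": 1
}}

```text
t: 8.3
eef_pos: [0.5194, -0.0674, 0.1865]
tcp_rot: [[-0.0, 0.98, 0.2], [0.0, 0.2, -0.98], [-1.0, 0.0, -0.0]]
wrist_force: [0.5, 0.5, 0.1]
gripper_width: 0.0769
```

```bash
python3 look.py s4 side 220 200 100 90 7; python3 look.py t4 top 120 120 300 170 2
```

```text
8.35 [ 0.5194 -0.0674  0.1865] [-0.7  0.2 -0.2] 0.08085426532361394
8.4 [ 0.5194 -0.0676  0.1865] [-0.5 -0.1  0.1] 0.085027512724418
```

View pics/s4.png

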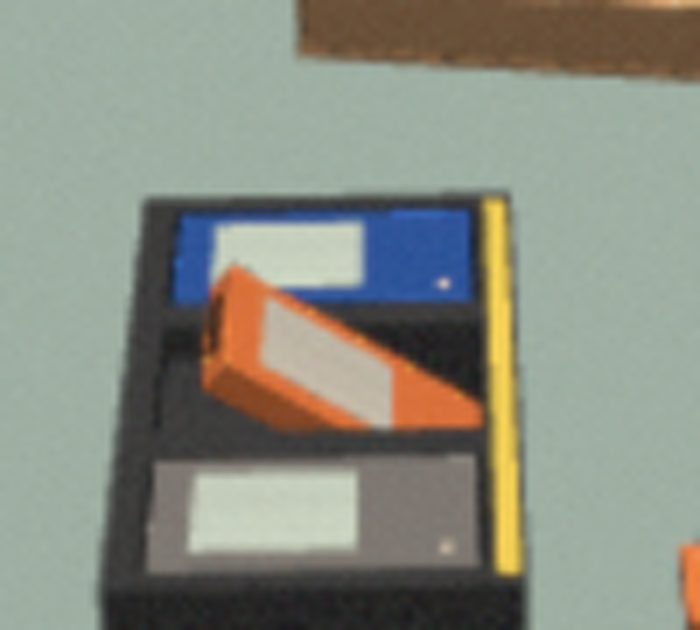

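View pics/t4.png

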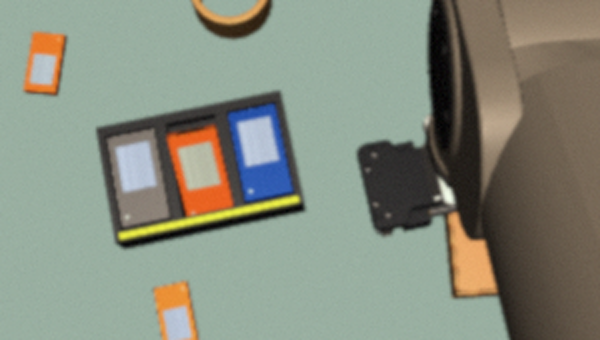

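Emit:
{"api": "carry_out", "payload": {
  "increments": [1,4,0,0.15,1,4,0,0.15,1,4,0,0.15,2,4,-1,0.15,2,4,-2,0.15,2,4,-2,0.15,0,2,-1.5,0.15,0,0,0,0.15],
  "gripper": 1
}}

```text
t: 9.4
eef_pos: [0.608, 0.1943, 0.1199]
tcp_rot: [[-0.003, 0.161, 0.987], [0.001, 0.987, -0.161], [-1.0, 0.0, -0.003]]
wrist_force: [-0.7, -0.5, -1.0]
gripper_width: 0.0937
```

Emit:
{"api": "carry_out", "payload": {
  "increments": [0,0,0,0.15,0,0,0,0.15,0,0,0,0,0,0,0,0,0,0,0,0,0,0,0,0,0,0,0,0,0,0,0,0]
}}

```text
t: 10.4
eef_pos: [0.6094, 0.1913, 0.1215]
tcp_rot: [[-0.0, -0.128, 0.992], [-0.0, 0.992, 0.128], [-1.0, -0.0, -0.0]]
wrist_force: [-1.0, -0.4, 0.2]
gripper_width: 0.0941
```

```bash
python3 - <<'E'
from h import *
o=bot.get_obs(); p=o['eef_pos']; R=o['tcp_rot'];print(o['t'],p,R.round(3).tolist(),o['gripper_width'])
c='side';im=eyes.read_camera(c)
u,v,s=200,170,6
cr=cv2.resize(cv2.convertScaleAbs(im[v:v+95,u:u+130],alpha=1.4),None,fx=s,fy=s,interpolation=cv2.INTER_CUBIC)[:,:,::-1].copy()
w=o['gripper_width']/2
for sg in(-1,1):
    for a,b in[(w,w+.0125)]:
        q=[p+R@np.array([0,y,sg*z]) for y,z in[(-.008,a),(.008,a),(.008,b),(-.008,b)]]
        q=proj(c,q);print(q.round(1).tolist())
        cv2.polylines(cr,[((q+.5-[u,v])*s).astype(np.int32)],True,(0,0,255))
cv2.imwrite('pics/s5.png',cr)
E
```

```text
10.4 [0.60937412 0.19125315 0.12146185] [[-0.0, -0.128, 0.992], [-0.0, 0.992, 0.128], [-1.0, -0.0, -0.0]] 0.09406926000133367
[[275.6, 224.5], [275.1, 228.8], [280.9, 229.0], [281.4, 224.7]]
[[232.3, 223.4], [231.2, 227.7], [225.4, 227.5], [226.6, 223.3]]
```

View pics/s5.png

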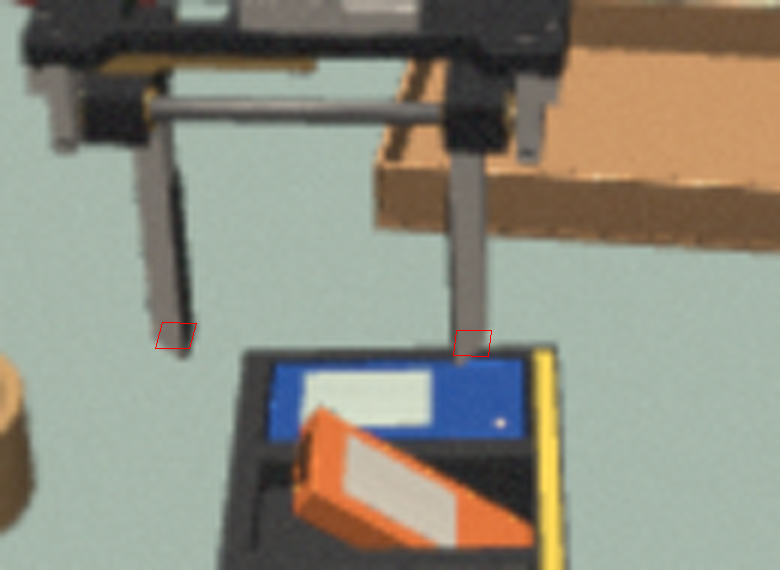

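```bash
python3 - <<'E'
from h import *
a=np.radians(11.5);X=np.array([np.cos(a),np.sin(a),0]);Y=np.array([-np.sin(a),np.cos(a),0]);Z=np.array([0,0,1.])
C=np.array([.586,.183,0])
th=np.radians(37)
ex=X*np.cos(th)+Z*np.sin(th); ez=-X*np.sin(th)+Z*np.cos(th)
E=C+X*.039+Z*.064   # bottom +x end
cor={}
for n,(dx,dz) in dict(bp=(0,0),tp=(0,.014),bm=(-.1,0),tm=(-.1,.014)).items():
    for sg in(-1,1): cor[n,sg]=E+ex*dx+ez*dz+Y*sg*.026
for c,(u,v,w,h,s) in dict(side=(220,200,100,90,7),top=(170,150,120,100,6)).items():
    im=eyes.read_camera(c) if c=='side' else None
    if c=='top':
        b=cv2.resize(cv2.imread('pics/t4.png'),None,fx=.5,fy=.5,interpolation=cv2.INTER_AREA); b=b[v-120:v-120+h,u-120:u-120+w]
    else: b=cv2.convertScaleAbs(im[v:v+h,u:u+w],alpha=1.4)[:,:,::-1]
    b=cv2.resize(b,None,fx=s,fy=s,interpolation=cv2.INTER_CUBIC).copy()
    off=[-.5,1] if c=='side' else [0,0]
    def L(ks,col):
        q=proj(c,[cor[k] for k in ks])+off
        cv2.polylines(b,[((q+.5-[u,v])*s).astype(np.int32)],True,col)
    L([('bp',-1),('bp',1),('tp',1),('tp',-1)],(0,255,0)); L([('tp',-1),('tp',1),('tm',1),('tm',-1)],(255,255,0))
    cv2.imwrite(f'pics/fit_{c}.png',b)
E
```

```text
(no output)
```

View pics/fit_side.png

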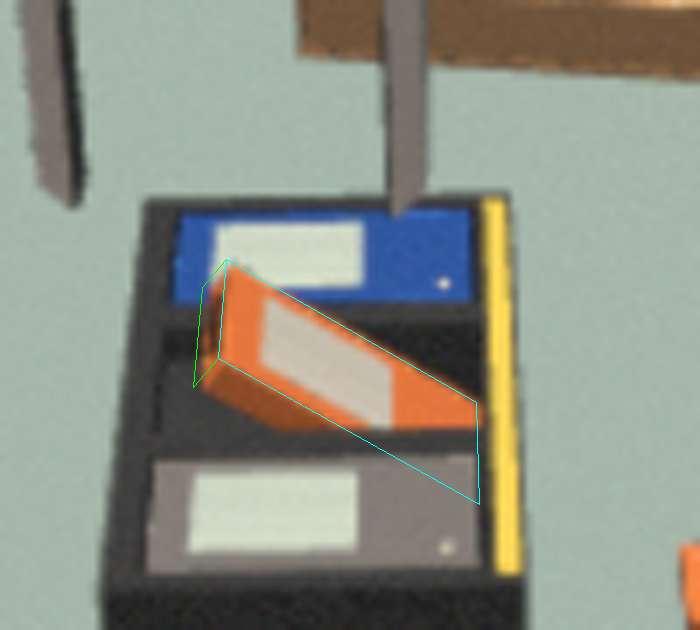

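View pics/fit_top.png

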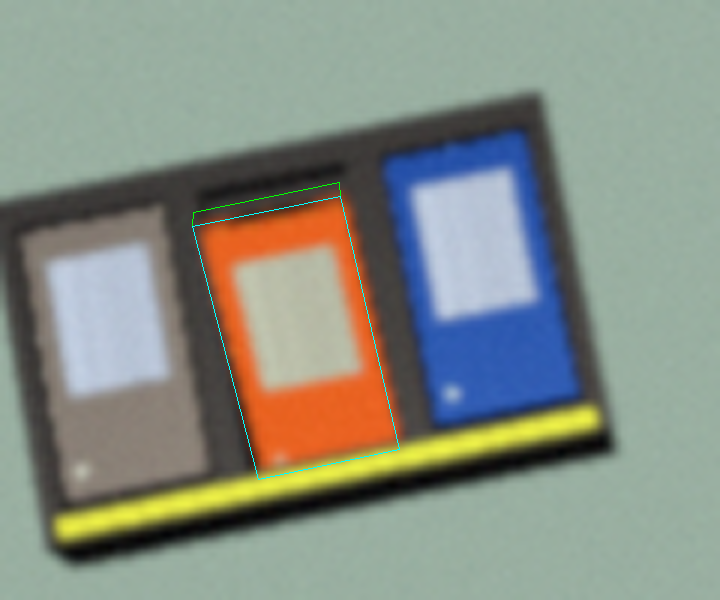

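Emit:
{"api": "carry_out", "payload": {
  "increments": [0.3,-0.4,0,-0.15,0,0,0,-0.15,0,0,0,-0.15,0,0,0,-0.15,0,0,0,-0.15,0,0,0,-0.15,0,0,0,-0.15,0,0,0,-0.15]
}}

```text
t: 11.5
eef_pos: [0.6123, 0.1873, 0.1215]
tcp_rot: [[-0.0, 0.88, 0.475], [0.0, 0.475, -0.88], [-1.0, 0.0, -0.0]]
wrist_force: [-0.8, -0.3, -0.7]
gripper_width: 0.094
```

Emit:
{"api": "carry_out", "payload": {
  "increments": [0,0,-1,-0.15,0,0,-1,-0.15,0,0,-1,0,0,0,0,0,0,0,0,0,0,0,0,0,0,0,0,0,0,0,0,0]
}}

```text
t: 12.5
eef_pos: [0.6125, 0.1873, 0.0916]
tcp_rot: [[0.0, 0.98, 0.199], [0.0, 0.199, -0.98], [-1.0, 0.0, -0.0]]
wrist_force: [0.2, -0.6, 1.0]
gripper_width: 0.0939
```

```bash
python3 look.py s6 side 210 180 110 95 7
```

```text
12.55 [0.6124 0.1873 0.0916] [-0.7  0.4  0.2] 0.09393616386791408
```

View pics/s6.png

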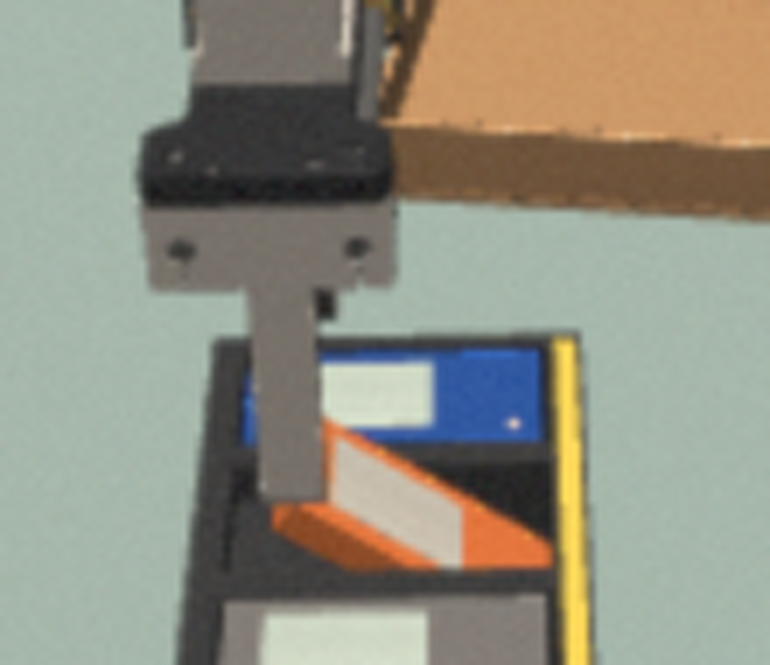

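Emit:
{"api": "carry_out", "payload": {
  "increments": [-0.4,-0.1,-0.7,0,0,0,-1,0,0,0,-1,0,0,0,-1,0,0,0,0,0,0,0,0,0,0,0,0,0,0,0,0,0]
}}

```text
t: 13.55
eef_pos: [0.6086, 0.1863, 0.0548]
tcp_rot: [[0.001, 0.98, 0.198], [0.0, 0.198, -0.98], [-1.0, 0.001, -0.0]]
wrist_force: [0.2, -0.3, 0.7]
gripper_width: 0.0938
```

```bash
python3 look.py s7 side 210 180 110 95 7
```

```text
13.6 [0.6085 0.1863 0.0547] [-0.2  0.6  0.6] 0.0937362302076469
```

View pics/s7.png

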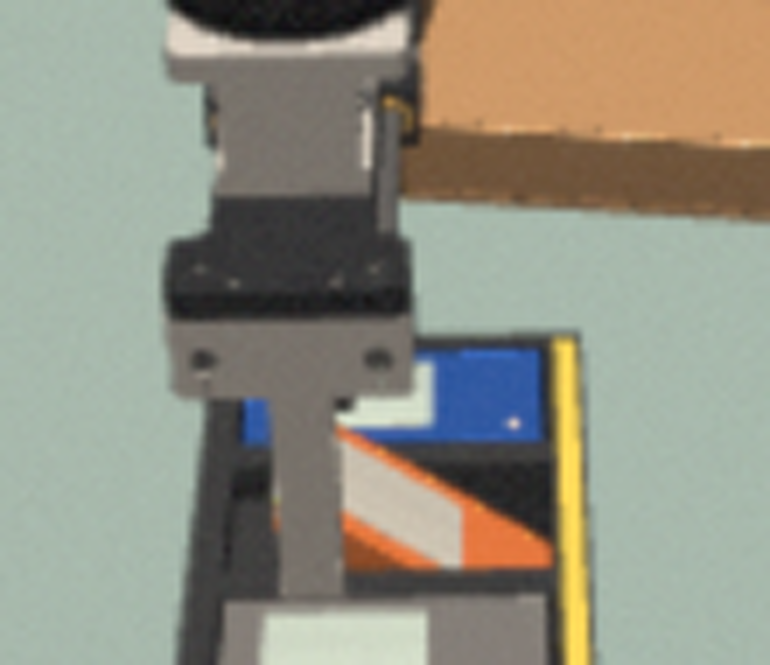

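Emit:
{"api": "carry_out", "payload": {
  "increments": [0,0,0,0,0,0,0,0,0,0,0,0,0,0,0,0,0,0,0,0,0,0,0,0,0,0,0,0,0,0,0,0],
  "gripper": 0,
  "grip_force": 10
}}

```text
t: 14.6
eef_pos: [0.6084, 0.1863, 0.0544]
tcp_rot: [[-0.0, 0.98, 0.198], [0.0, 0.198, -0.98], [-1.0, -0.0, -0.0]]
wrist_force: [0.4, 0.3, -0.1]
gripper_width: 0.0517
```

Emit:
{"api": "carry_out", "payload": {
  "increments": [0,0,0,0,0,0,0,0,0,0,0,0,0,0,0,0,0,0,0,0,0,0,0,0,0,0,0,0,0,0,0,0],
  "gripper": 0,
  "grip_force": 35
}}

```text
t: 15.6
eef_pos: [0.6084, 0.1863, 0.0545]
tcp_rot: [[0.0, 0.98, 0.198], [0.0, 0.198, -0.98], [-1.0, 0.0, -0.0]]
wrist_force: [1.0, -0.1, 0.3]
gripper_width: 0.0516
```

```bash
python3 look.py s8 side 210 180 110 95 7
```

```text
15.65 [0.6084 0.1863 0.0545] [ 0.5  0.5 -0.5] 0.051920227667722106
```

View pics/s8.png

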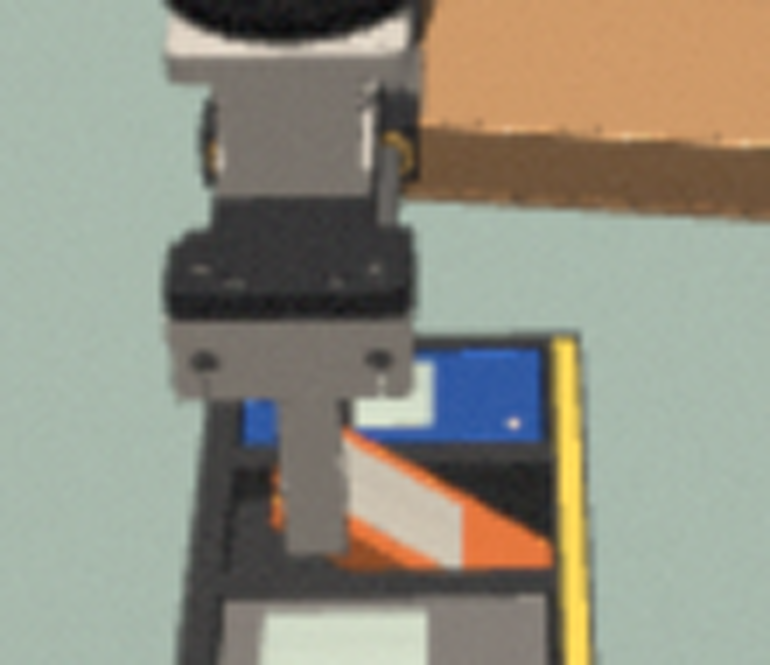

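Emit:
{"api": "carry_out", "payload": {
  "increments": [0.1,0,0.5,0,0.1,0,1,0,0.1,0,1,0,0.1,0,1.5,0,0,0,1.5,0,0,0,2,0,0,0,2,0,0,0,2,0]
}}

```text
t: 16.65
eef_pos: [0.6125, 0.1863, 0.1711]
tcp_rot: [[0.001, 0.98, 0.198], [0.0, 0.198, -0.98], [-1.0, 0.001, -0.0]]
wrist_force: [-0.3, -0.0, -0.9]
gripper_width: 0.0518
```

```bash
python3 look.py s9 side 210 150 110 95 7
```

```text
16.7 [0.6136 0.1868 0.1738] [0.6 0.1 2.3] 0.051628545415469095
```

View pics/s9.png

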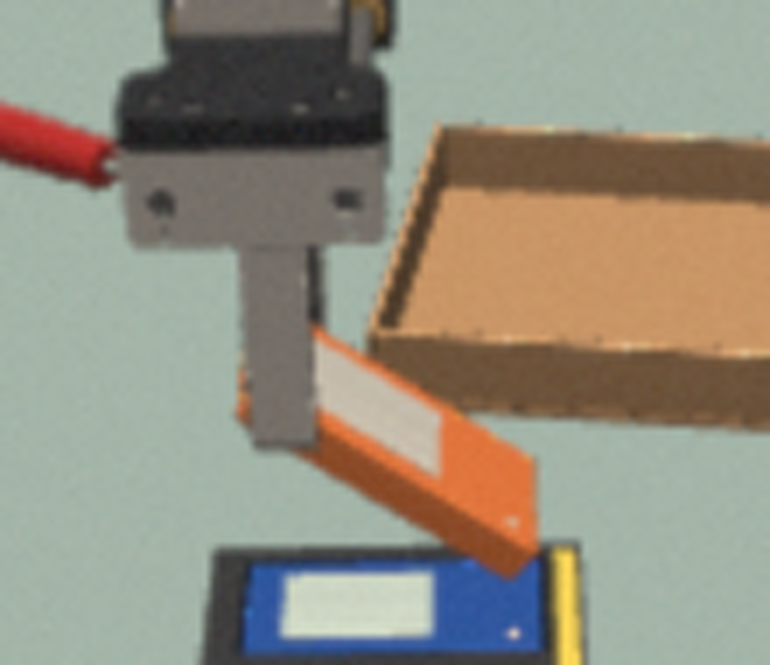

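Emit:
{"api": "carry_out", "payload": {
  "increments": [0,-3,0,-0.02,-0.5,-4,0,-0.02,-1,-5,0,-0.02,-1,-5,0,-0.02,-1,-5,0,-0.02,-1,-5,0,-0.02,-0.6,-5,0,-0.01,0,-3.4,0,0]
}}

```text
t: 17.7
eef_pos: [0.5607, -0.1703, 0.1699]
tcp_rot: [[0.0, 0.998, 0.068], [-0.001, 0.068, -0.998], [-1.0, 0.0, 0.001]]
wrist_force: [0.4, 0.8, -1.2]
gripper_width: 0.0519
```

Emit:
{"api": "carry_out", "payload": {
  "increments": [0,0,-1,0,0,0,-2,0,0,0,-2,0,0,0,-2,0,0,0,-2,0,0,0,-1,0,0,0,0,0,0,0,0,0]
}}

```text
t: 18.7
eef_pos: [0.5618, -0.1676, 0.0701]
tcp_rot: [[0.001, 0.998, 0.07], [-0.0, 0.07, -0.998], [-1.0, 0.001, 0.0]]
wrist_force: [-1.0, -0.1, -0.9]
gripper_width: 0.0517
```

```bash
python3 look.py s10 side 240 100 130 110 6
```

```text
18.75 [ 0.5619 -0.1677  0.0702] [-0.1  0.2 -2. ] 0.05188787906290108
```

View pics/s10.png

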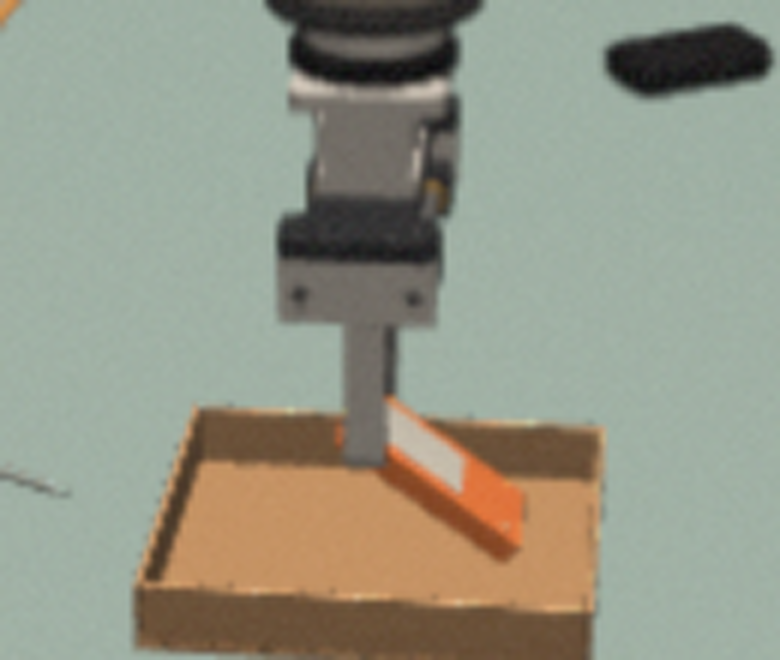

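Emit:
{"api": "carry_out", "payload": {
  "increments": [0,0,-0.6,0,0,0,-0.6,0,0,0,-0.5,0,0,0,-0.4,0,0,0,-0.3,0,0.1,0,-0.3,0,0.1,0,-0.3,0,0,0,0,0],
  "gripper": 0,
  "grip_force": 20
}}

```text
t: 19.75
eef_pos: [0.5632, -0.1677, 0.0391]
tcp_rot: [[-0.001, 0.998, 0.07], [0.0, 0.07, -0.998], [-1.0, -0.001, -0.0]]
wrist_force: [1.9, 0.4, 2.6]
gripper_width: 0.0517
```

```bash
python3 look.py s11 side 240 100 130 110 6
```

```text
19.8 [ 0.5631 -0.1677  0.0392] [1.3 0.3 1.3] 0.05173118388855813
```

View pics/s11.png

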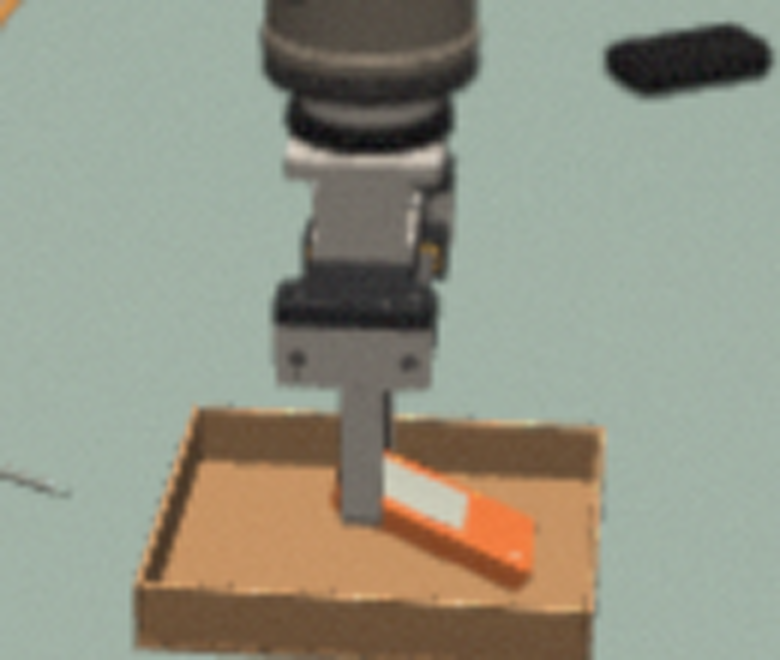

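Emit:
{"api": "carry_out", "payload": {
  "increments": [0.2,0,-0.3,0,0.2,0,-0.3,0,0.2,0,-0.3,0,0.2,0,-0.3,0,0.2,0,-0.3,0,0.1,0,-0.3,0,0.1,0,-0.3,0,0,0,0,0]
}}

```text
t: 20.8
eef_pos: [0.5755, -0.1677, 0.0183]
tcp_rot: [[0.0, 0.998, 0.07], [0.0, 0.07, -0.998], [-1.0, 0.0, -0.0]]
wrist_force: [-0.1, 0.6, 0.9]
gripper_width: 0.0519
```

```bash
python3 look.py s12 side 240 100 130 110 6
```

```text
20.85 [ 0.5755 -0.1677  0.0184] [ 0.8  0.7 -0.6] 0.05195732133914707
```

View pics/s12.png

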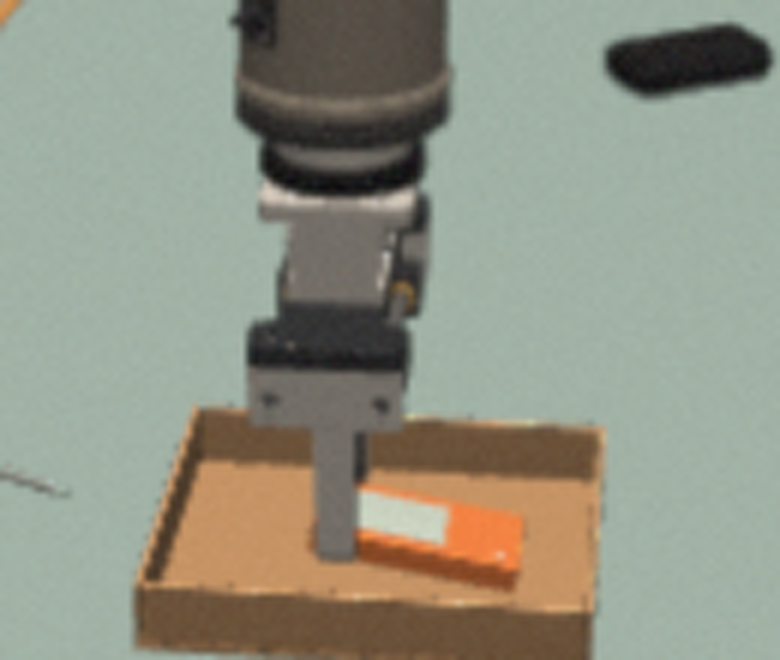

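Emit:
{"api": "carry_out", "payload": {
  "increments": [0.1,0,-0.3,0,0,0,-0.3,0,0,0,-0.2,0,0,0,-0.2,0,0,0,-0.1,0,0,0,-0.1,0,0,0,0,0,0,0,0,0]
}}

```text
t: 21.85
eef_pos: [0.5763, -0.1677, 0.0065]
tcp_rot: [[-0.0, 0.998, 0.07], [0.0, 0.07, -0.998], [-1.0, -0.0, -0.0]]
wrist_force: [1.1, -0.1, 1.4]
gripper_width: 0.0515
```

```bash
python3 look.py s13 side 240 100 130 110 6
```

```text
21.9 [ 0.5763 -0.1677  0.0065] [0.7 0.3 1.3] 0.05160259388245963
```

View pics/s13.png

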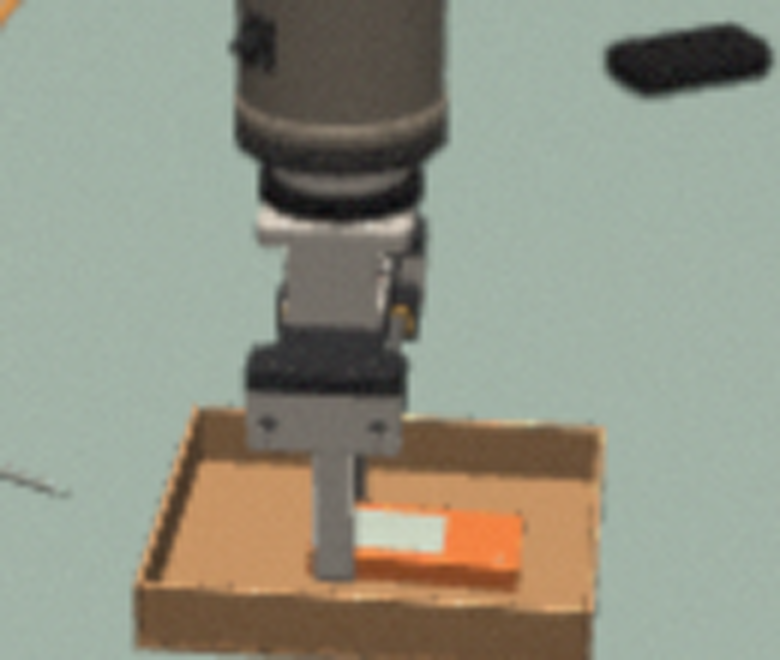

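Emit:
{"api": "carry_out", "payload": {
  "increments": [0,0,-0.1,0,0,0,0,0,0,0,0,0,0,0,0,0,0,0,0,0,0,0,0,0,0,0,0,0,0,0,0,0],
  "gripper": 0.75
}}

```text
t: 22.9
eef_pos: [0.5764, -0.1677, 0.0055]
tcp_rot: [[0.0, 0.998, 0.07], [0.0, 0.07, -0.998], [-1.0, 0.0, -0.0]]
wrist_force: [0.8, 0.7, 0.4]
gripper_width: 0.0704
```

Emit:
{"api": "carry_out", "payload": {
  "increments": [0,0,0.5,0,0,0,1,0,0,0,2,0,0,0,3,0,0,0,4,0,0,0,4,0,0,0,3,0,0,0,0,0]
}}

```text
t: 23.9
eef_pos: [0.5778, -0.168, 0.1844]
tcp_rot: [[0.005, 0.998, 0.07], [-0.001, 0.07, -0.998], [-1.0, 0.005, 0.001]]
wrist_force: [-0.0, 0.0, 0.2]
gripper_width: 0.0707
```

Emit:
{"api": "carry_out", "payload": {
  "increments": [0,-4,1,0,-1,-5,0,0,-2,-5,0,0,-3,-4,0,0,-3,-4,0,0,-3,-4,0,0,0,0,0,0,0,0,0,0]
}}

```text
t: 24.9
eef_pos: [0.4565, -0.4271, 0.1905]
tcp_rot: [[0.0, 0.998, 0.07], [0.001, 0.07, -0.998], [-1.0, 0.0, -0.001]]
wrist_force: [0.4, 0.5, -1.1]
gripper_width: 0.0704
```

```bash
python3 look.py s14 side 210 100 190 210 3; python3 look.py t14 top 120 120 330 170 2; python3 - <<'E'
from h import *
im=eyes.read_camera('top'); 
for d in models.regions_of('top','orange_drive_center')[:4]:
    r=rect('top',d['pixels'],.018);print(np.round(d['uv'],1),round(d['p'],2),np.round(np.r_[r[0],r[1],r[2]],1))
E
```

```text
24.95 [ 0.457  -0.4266  0.1905] [0.1 0.6 0.3] 0.0704621969610237
25.0 [ 0.4573 -0.4265  0.1905] [-0.3  0.4  1. ] 0.07045506053974411
[209.5 274.6] 0.98 [428.6 206.4  69.3  37.2  12.9]
[386.3 227.1] 0.7 [ 537.3 -170.1  101.3   55.2    4. ]
[140.1 151.7] 0.59 [710.5 357.7  38.   71.1  84. ]
```

View pics/s14.png

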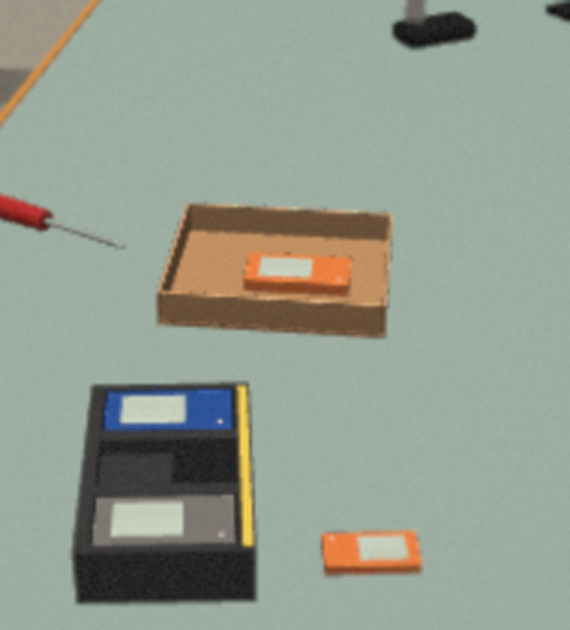

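View pics/t14.png

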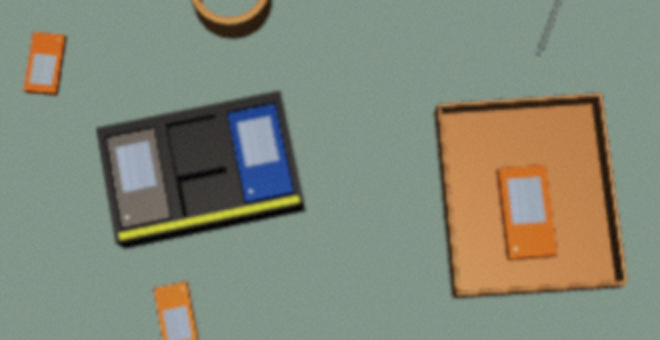

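The orange drive lies flat in the box, at about (386,227) in the top picture. Blue and grey are still in their pockets, and the arm is clear of everything.

```bash
python3 -c "
from cell import job; print(job.hand_in())"
```

```text
the job is handed in; nothing more can be done
None
```

The job is done and handed in at about 25 s of the 54 s allowed. I gave no verdict check beyond my own pictures, since the hand-in reports none.

- **Press and grip:** I pressed the orange drive about 12 mm from its end at the yellow strip, and it tipped and stayed tipped. I gripped the raised end across its 52 mm width and lifted it out.
- **Laying down:** In the box I lowered it until its low end touched the floor. I kept lowering while it turned in the pads, and opened the gripper only once it looked flat. The fingertips were then within 2 mm of the box floor.
- **Last checks:** Both cameras show the drive in the box. Seen from above it measures 101 x 55 mm against a true 100 x 52 mm, which fits lying flat. The blue and grey drives show no change in their pockets, and the small orange look-alikes were never near the gripper's path. The arm is about 25 cm clear of the drive, and the readings at the end of each move showed only a few newtons at the wrist.
- **Disagreement:** The two cameras differed by 6 to 8 mm in y on the tray and 12 mm on the box. I corrected the side camera against the measured fingertip position, which brought them to within about 3 mm for the grasp.

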